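# Prove the stop button, then key the bench control on and hold it

## Task

Check the welding bench's control box: push its mushroom stop button down and let go so that it stays latched down by itself, then twist the button clockwise so that it springs back up. Then take the flat-headed key (not the T-bar one) from the wooden block, work its blade past the stiff pins fully home into the key switch, only then turn it a quarter turn clockwise to its stop, and finish while still gripping the key and holding it turned against the return spring. Leave everything else where it is.

Things in the scene. Friction and masses are not known exactly. Their poses are not given: they have to be found in the camera images.
- control_box: Fixed grey steel box on the bench, 110 (x) x 240 (y) x 70 (z) mm, origin at the centre of its underside. On its flat top: the key switch, centred 60 mm to its -y side, and the mushroom stop button, centred 60 mm to its +y side. It does not move.
- stop_press (a joint): How far the mushroom stop button is pushed down, m: 0 up, 0.0115 bottomed. Pushed down beyond about 0.0095 (a spring of 3 N at the top to 7 N at the bottom, and a light catch) it latches by itself and rests at about 0.008 when let go.
- stop_turn (a joint): Rotation of the mushroom head, rad: 0 at rest, grows clockwise seen from above, stop at 1.0. Springs back to near 0 when let go. While latched down, turning it past about 0.7 frees the catch and it springs up.
- stop_top (a point): Centre of the top of the black mushroom head, which moves with it. Head: round, 40 mm diameter, 19 mm thick, slightly domed; its top is 41 mm above the box top when up, about 33 mm when latched. Beneath it is a collar of 30 mm diameter and 10 mm height, standing on the box.
- lock_turn (a joint): Rotation of the key switch barrel (24 x 24 mm brass in a level steel ring of 54 mm outer diameter), rad: 0 at rest, grows clockwise seen from above, stop at 1.57. A spring turns it back when let go (about 0.15 N m at the stop). The key has about 0.15 rad of turning play in it and fits either way round.
- lock_mouth (a point): Centre of the key slot's mouth on top of the barrel, 7 mm above the box top; turns with the barrel. z up, x along the slot's long side. Slot 15.6 mm along x, 5.2 mm along y, 32 mm deep, vertical. Two sprung, sticky pins stand into its short ends at 9 and 18 mm depth; passing each takes about 4 to 9 N.
- key: The key to use, about 60 g: black flat head 30 mm wide (x), 10 mm thick (y), from z = 8 to 42 mm; steel neck 18 x 8 mm, z = 0 to 8; blade 14 mm (x) x 4 mm (y), z = -28 to 0, tip corners rounded. Origin at the neck's underside (the shoulder) on the axis, z up. It stands blade down in a slot of the wooden block, shoulder on the block. Fully home in the lock, its shoulder meets the barrel.
- spare_key: Another key, not to be moved: same blade and neck, but with a round steel stem and a T-bar 46 mm long (x), 10 mm diameter, at z = 34 mm. Stands in the other slot of the block.
- key_block: Fixed wooden block 50 (x) x 130 (y) x 45 (z) mm, origin at the centre of its underside. Two slots in its top, at y = -35 and +35 mm, 17 mm along y and 7.2 mm along x, 34 mm deep.
- spanner: Loose steel spanner 170 mm long lying on the bench beyond the work; a bystander. Origin at its underside, x along it.
- tin: Loose open steel tin 80 x 110 x 35 mm, a bystander. Origin at the centre of its underside.
- packer: Loose wooden packing block 50 x 50 x 40 mm, a bystander. Origin at the centre of its underside.

How it is judged:
By the outcome, as a careful person would: the job done as asked, in the order asked, and still so for the second after the job is handed in, while the arm keeps its last pose, push and grip.
It also fails if it takes over 67 s, if anything falls off the work surface, if the arm or the gripper's body presses on something with over 40 N, if the wrist force passes 120 N, or if a joint passes its speed limit or range.

## Robot

A 6-joint arm with a two-finger parallel gripper is mounted at the origin on the work surface. World frame = base frame: x ahead of the robot, y to its left, z up, the work surface at z = 0. Lengths are in mm, angles in degrees, forces in N, time in s.
With the tool pointing down it reaches from about 325 to 775 mm from the base axis. Payload 9.3 kg.
Tool frame: the origin (TCP) lies at the very end of the fingers, on their centre line; the grasp point (between the pads) lies 19 mm behind it; z points along the fingers, y is the line along which they close (so a half turn about z gives the same grasp; the last joint's range is limited). The gripper opens to 85 mm and grips with 20 to 120 N. Pads are 22 mm wide; open, the fingers measure 114 mm over their backs; the gripper's body (76 mm by 85 mm) begins 54 mm behind the grasp point. The pads swing forward as they close: fully open they stand 13 mm farther back than shut.
Start: joints at [65.741, 14.817, 1.232, 76.415, 0, 81.257], TCP at [147.128, 529.953, 231.279] pointing down, gripper open.
Joint ranges: [-174.27, 174.27], [-52.1, 104.24], [-59.71, 78.15], [-110.17, 111.67], [-87.03, 83.33], [-180, 180]. Speed limits (degrees/s): [127.2, 127.2, 159.86, 180, 180, 180].

## Interface

Orientations are given as a 3x3 rotation matrix whose columns are the frame's x, y, z axes.
In Python, from cell import ctrl gives the robot as it stands.
- The arm moves only by the shell command python3 inch.py [FORCE], which reads ROWS from standard input. ROWS is a JSON object with one list for each field, all of the same length, 1 to 10, a row being the entries at one place: finger_gap (the finger opening in mm), tx, ty, tz (the shift in parts of the range, where 1.0 means 60 cm), rx, ry, rz (a rotation vector in parts of the range, where 1.0 means 45 degrees); each row shifts and turns the commanded pose from where the row before left it, along the tool's axes as they then stand; what a row does not reach is not made up. A row lasts 1/8 s, in which the tool goes at most 62.5 mm and 10.7 degrees, less where a joint would pass 70% of its speed; a pose out of reach is approached as far as the arm can. The fingers move at their own pace and stop on an object; FORCE is the grip in N (left out, the last holds). Time passes only in rows, so rows that do not move let the fingers close. It prints the time, the measured TCP pose, the force, the opening and the grip force at its end. No shift or turn number may pass 1 either way. Input that does not fit is refused with a message, and nothing moves.
- ctrl.state(): the state, without advancing time (a new reading comes with each control period).
- ctrl.snapshot(name): name is "scene" or "side" or "wrist"; returns the picture (420x560x3 uint8, red, green, blue); there is no depth.
- ctrl.get_calibration(name): a dict with "fx", "fy", "cx", "cy" (pixels), "origin" and "orientation" of the camera in the world; the wrist camera has in their place "hand_eye" (4x4, takes a point from camera to tool coordinates, whose origin is the TCP and whose axes are the flange's). Camera axes: x right, y down, z forward; pixel columns grow to the right and rows downward; lengths in mm; the calibration is good to about 2 mm. A picture is of the moment at which its call begins: read the wrist's pose just before it. get_calibration takes no time and is no camera call.
- ctrl.job_done(): hands the job in; it is judged then, once.
The state is a dict: "t": time; "qpos": joint angles; "joint_vel": joint speeds; "tau": joint torques, N m; "tool_pos": TCP position; "tcp_rot": TCP orientation; "contact_force": force on the tool from outside, world axes, zero at the start; "wrist_torque": the same for the moment, N m; "gripper_width": finger opening in mm; "grip_force": force on a finger pad.
Only numpy, scipy, OpenCV 4.12 (cv2) and the standard library are available. Lean on these libraries where they do the work, as an engineer would, in place of code of your own. Each camera call takes 0.05 s, during which the arm holds its last target. There are 200 camera calls.

## Working session

There is one attempt and no reset: what is moved stays moved. The work goes in short steps, Python scripts to look and compute and a shell command to move; the robot and the scene stay as the last step left them, time stands still between calls to the robot, and variables do not carry over. Pictures are saved under pics/ and viewed, at most 10 in all, crops included, and the job is handed in when it is done.

```bash
ls; mkdir -p pics
python3 - <<'E'
from cell import ctrl
import cv2,numpy as np
s=ctrl.state();print(s['t'],s['tool_pos'],np.round(s['tcp_rot'],3).tolist(),s['gripper_width'])
for n in("scene","side","wrist"):
    im=ctrl.snapshot(n);cv2.imwrite(f"pics/{n}0.png",im[:,:,::-1]);print(n,ctrl.get_calibration(n))
E
```

```text
cell.py
inch.py
pics
0.0 [147.03511983 529.68883102 230.66265003] [[-0.964, 0.268, -0.001], [0.268, 0.964, -0.001], [0.0, -0.001, -1.0]] 85.58260291540007
scene {'fx': 383.76498101374455, 'fy': 383.76498101374455, 'cx': 278.0482865107571, 'cy': 212.0671521918999, 'origin': array([ 910.38293381, -426.04159579,  525.51523636]), 'orientation': array([[ 8.45656977e-01,  3.44116793e-01, -4.07980282e-01],
       [ 5.33726346e-01, -5.44253992e-01,  6.47243215e-01],
       [ 6.82361972e-04, -7.65095566e-01, -6.43916384e-01]])}
side {'fx': 445.2484919342, 'fy': 445.2484919342, 'cx': 269.33577110725537, 'cy': 216.22997014044472, 'origin': array([356.55409367, 705.80865368, 653.88941213]), 'orientation': array([[-0.92200333, -0.24758367,  0.29767799],
       [-0.38674766,  0.55250969, -0.73834903],
       [ 0.01833319, -0.79588653, -0.60516818]])}
wrist {'fx': 303.417512900267, 'fy': 303.417512900267, 'cx': 279.6305613731355, 'cy': 205.76531646803105, 'hand_eye': array([[ 7.17839823e-04, -9.55105016e-01, -2.96266591e-01,
         7.58684529e+01],
       [ 9.99999433e-01,  4.52743582e-04,  9.63394992e-04,
        -6.05089954e-01],
       [-7.86010592e-04, -2.96267115e-01,  9.55104800e-01,
        -1.42022713e+02],
       [ 0.00000000e+00,  0.00000000e+00,  0.00000000e+00,
         1.00000000e+00]])}
```

View pics/scene0.png

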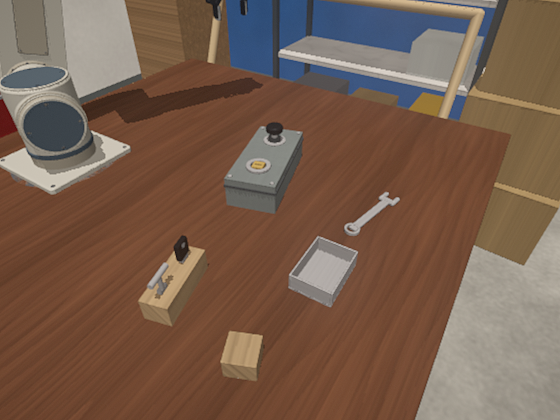

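View pics/side0.png

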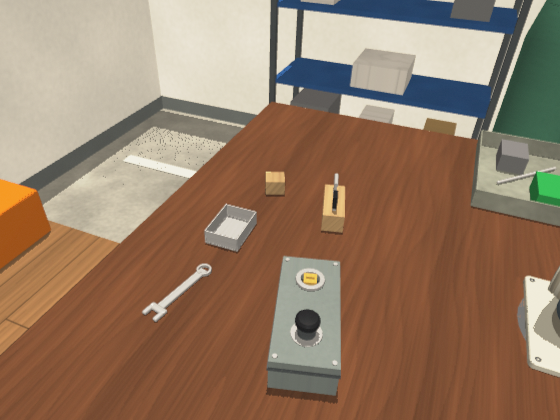

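The scene picture shows the box with the lock at (259,165) and the button at (274,129). The block is at (175,285), with the flat key at (181,248) and the T-bar at (158,275). In the side picture the lock is at (310,279), the button at (307,319) and the flat key at (335,200). I'll triangulate these.

```bash
cat > h.py <<'E'
from cell import ctrl
import numpy as np,cv2
def cam(n,s=None):
    c=ctrl.get_calibration(n)
    if n=="wrist":
        s=s or ctrl.state();H=c["hand_eye"];R=np.array(s["tcp_rot"]);return c,R@H[:3,:3],R@H[:3,3]+s["tool_pos"]
    return c,c["orientation"],c["origin"]
def ray(C,u,v):
    c,R,o=C;d=R@[(u-c["cx"])/c["fx"],(v-c["cy"])/c["fy"],1];return o,d/np.linalg.norm(d)
def onz(C,u,v,z):
    o,d=ray(C,u,v);return o+d*(z-o[2])/d[2]
def tri(rs):
    A=0;b=0
    for o,d in rs:
        P=np.eye(3)-np.outer(d,d);A=A+P;b=b+P@o
    p=np.linalg.solve(A,b);return p,[np.linalg.norm((np.eye(3)-np.outer(d,d))@(p-o)) for o,d in rs]
def proj(C,p):
    c,R,o=C;q=R.T@(np.array(p)-o);return np.array([c["fx"]*q[0]/q[2]+c["cx"],c["fy"]*q[1]/q[2]+c["cy"]])
E
python3 - <<'E'
from h import *
np.set_printoptions(precision=1,suppress=True)
S,D=cam("scene"),cam("side")
for n,a,b in[("lock",(259,165),(310,279)),("head",(274,129),(307,319)),("flatkey",(181,248),(335,200))]:
    print(n,*tri([ray(S,*a),ray(D,*b)]))
print("lock@77",onz(S,259,165,77),onz(D,310,279,77))
for p in[(285,258),(341,263),(339,365),(273,362)]:print("box",onz(D,*p,70))
for p in[(325,187),(344,187),(342,218),(323,217)]:print("blk",onz(D,*p,45))
E
```

```text
lock [502.9 140.8  71.8] [np.float64(1.4013049072621102), np.float64(1.4013049072621662)]
head [471.4 252.   98.5] [np.float64(0.23138466603754024), np.float64(0.23138466603748728)]
flatkey [ 531.7 -130.    66.1] [np.float64(0.1873995739538836), np.float64(0.1873995739537517)]
lock@77 [509.1 134.5  77. ] [500.5 145.   77. ]
box [564.6 103.9  70. ]
box [461.5  73.6  70. ]
box [404.1 292.7  70. ]
box [497.6 327.6  70. ]
blk [ 576.2 -204.2   45. ]
blk [ 533.  -223.8   45. ]
blk [503.6 -98.1  45. ]
blk [544.1 -84.1  45. ]
```

View pics/wrist0.png

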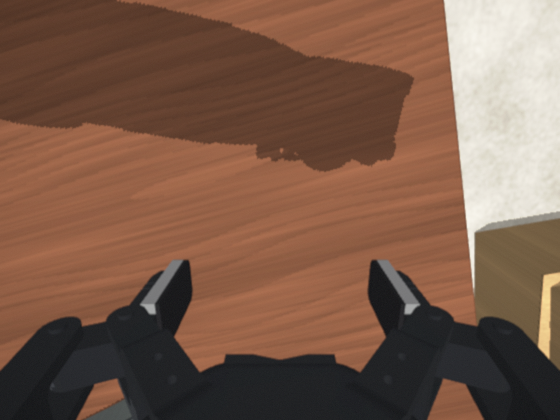

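The wrist picture shows only bare bench, with the fingers at (180,270) and (380,270). The box yaw is about 15° and the block yaw about 13°. Next I'll move over the box to look.

Careful with the scale: shifts go in shares of 60 cm and turns go in shares of 45 degrees. That gives: -45 mm is -0.075, -44 mm is -0.0733.

```bash
echo '{"finger_gap": [85, 85, 85, 85, 85, 85, 85, 85, 85, 85], "tx": [-0.0733, -0.075, -0.075, -0.075, -0.075, -0.075, -0.075, -0.075, -0.075, -0.0733], "ty": [-0.0383, -0.0383, -0.0383, -0.0383, -0.0383, -0.0383, -0.0383, -0.0383, -0.04, -0.04], "tz": [0, 0, 0, 0, 0, 0, 0, 0, 0, 0], "rx": [0, 0, 0, 0, 0, 0, 0, 0, 0, 0], "ry": [0, 0, 0, 0, 0, 0, 0, 0, 0, 0], "rz": [0, 0, 0, 0, 0, 0, 0, 0, 0, 0]}' | python3 inch.py 40; echo '{"finger_gap": [85, 85], "tx": [0, 0], "ty": [0, 0], "tz": [0, 0], "rx": [0, 0], "ry": [0, 0], "rz": [0, 0]}' | python3 inch.py
python3 - <<'E'
from h import *
s=ctrl.state();print(s['t'],s['tool_pos'],s['qpos'],s['contact_force'])
im=ctrl.snapshot("wrist");cv2.imwrite("pics/w1.png",im[:,:,::-1])
np.save("w1.npy",np.r_[s['tool_pos'],np.ravel(s['tcp_rot'])])
C=cam("wrist",s)
a,b=proj(C,(503,141,77)),proj(C,(471,252,111));print(a,b)
m=(a+b)/2;x0,y0=int(max(0,m[0]-133)),int(max(0,m[1]-100));print(x0,y0)
cv2.imwrite("pics/w1c.png",cv2.resize(im[y0:y0+200,x0:x0+266,::-1],None,fx=3,fy=3,interpolation=cv2.INTER_CUBIC))
E
```

```text
t: 1.4
tool_pos: [517.7, 185.2, 231.1]
tcp_rot: [[-0.964, 0.268, -0.0], [0.268, 0.964, -0.0], [0.0, -0.0, -1.0]]
contact_force: [-0.2, -0.1, -0.1]
gripper_width: 85.0
grip_force: 0.0
t: 1.65
tool_pos: [516.4, 186.5, 230.9]
tcp_rot: [[-0.963, 0.268, -0.001], [0.268, 0.963, 0.0], [0.001, -0.0, -1.0]]
contact_force: [-0.3, -0.2, -0.2]
gripper_width: 84.8
grip_force: 0.0
1.65 [516.44678985 186.50202718 230.93406976] [1.10912580e+01 1.47701136e+01 1.11750217e+00 7.64040285e+01
 1.33217963e-02 2.66495667e+01] [-0.31555431 -0.21079234 -0.23539641]
[232.77898488 190.02870865] [340.79054738 129.95557073]
153 59
```

View pics/w1c.png

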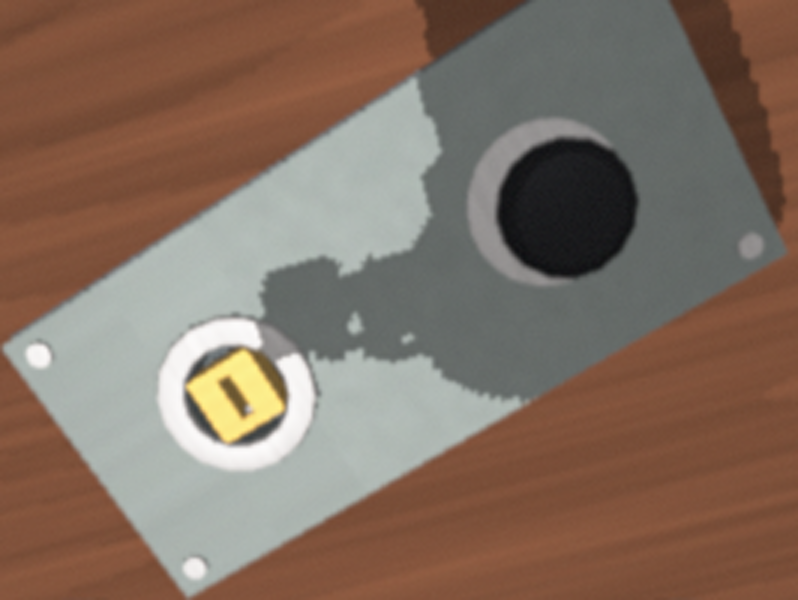

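The crop shows the ring centre at (237,393) and the slot along the box's x axis, with corners near (218,380) and (255,410). The head disc is centred at (567,207), and box corners sit at (5,345), (188,598) and (787,252).

Run:
```python
from h import *
np.set_printoptions(precision=2,suppress=True)
a=np.load("w1.npy");C=cam("wrist",dict(tool_pos=a[:3],tcp_rot=a[3:].reshape(3,3)))
P=lambda u,v,z:onz(C,153+u/3,59+v/3,z)
c=[P(5,345,70),P(188,598,70),P(787,252,70)]
d=c[2]-c[1];e=c[0]-c[1];print("corners",c,np.linalg.norm(d),np.linalg.norm(e),"yaw",np.degrees(np.arctan2(-d[0],d[1])),np.degrees(np.arctan2(-e[1],-e[0])))
print("centre",(c[0]+c[2])/2)
L=P(237,393,76);S=P(237,395,77);print("ring",L,"slot",S)
for z in(98,103,107):
    H=P(567,207,z);print("head",z,H,np.linalg.norm((H-S)[:2]),np.degrees(np.arctan2(-(H-S)[0],(H-S)[1])))
for p in[(218,380),(233,375),(240,418),(255,408)]:print(P(*p,77))
```

```text
corners [array([467.34,  68.48,  70.  ]), array([573.28,  97.05,  70.  ]), array([507.13, 327.13,  70.  ])] 239.40762678300908 109.72180532324924 yaw 16.039818857505008 15.092083681370212
centre [487.24 197.81  70.  ]
ring [502.96 140.03  76.  ] slot [503.42 140.04  77.  ]
head 98 [471.02 255.64  98.  ] 120.05960764423182 15.655603328578357
head 103 [470.52 254.75 103.  ] 119.33316718471326 16.004573051589023
head 107 [470.11 254.03 107.  ] 118.7552371662396 16.28681460611044
[496.82 135.54  77.  ]
[496.53 140.9   77.  ]
[511.31 138.52  77.  ]
[509.33 144.47  77.  ]
```

Measurements agree: lock (503.5,140.1), button (470.8,255.3), box yaw 16°. I'll go down around the button head.

Converted, 35 mm is 0.0583, 31.4 mm is 0.0523.

```bash
echo '{"finger_gap": [85, 85, 85, 85, 85, 85, 85], "tx": [0.0517, 0.0523, 0, 0, 0, 0, 0], "ty": [0.045, 0.0452, 0, 0, 0, 0, 0], "tz": [0.0333, 0.0333, 0.0583, 0.0583, 0.0333, 0.0183, 0], "rx": [0, 0, 0, 0, 0, 0, 0], "ry": [0, 0, 0, 0, 0, 0, 0], "rz": [0, 0, 0, 0, 0, 0, 0]}' | python3 inch.py 40; echo '{"finger_gap": [30, 30, 30, 30, 30, 30], "tx": [0, 0, 0, 0, 0, 0], "ty": [0, 0, 0, 0, 0, 0], "tz": [0, 0, 0, 0, 0, 0], "rx": [0, 0, 0, 0, 0, 0], "ry": [0, 0, 0, 0, 0, 0], "rz": [0, 0, 0, 0, 0, 0]}' | python3 inch.py 40
```

```text
t: 2.58
tool_pos: [470.5, 255.8, 90.2]
tcp_rot: [[-0.964, 0.267, -0.001], [0.267, 0.964, -0.0], [0.001, -0.0, -1.0]]
contact_force: [-0.2, 0.0, 0.7]
gripper_width: 85.3
grip_force: 0.0
t: 3.32
tool_pos: [471.2, 255.1, 90.4]
tcp_rot: [[-0.964, 0.268, 0.0], [0.268, 0.964, -0.0], [-0.0, -0.0, -1.0]]
contact_force: [-0.3, -4.4, 3.8]
gripper_width: 37.6
grip_force: 40.0
```

Converted, 3 mm is 0.005, 1 mm is 0.0017.

```bash
echo '{"finger_gap": [30, 30, 30, 30, 30, 30], "tx": [0, 0, 0, 0, 0, 0], "ty": [0, 0, 0, 0, 0, 0], "tz": [0.005, 0.005, 0.005, 0.005, 0.0017, 0], "rx": [0, 0, 0, 0, 0, 0], "ry": [0, 0, 0, 0, 0, 0], "rz": [0, 0, 0, 0, 0, 0]}' | python3 inch.py 60;  echo '{"finger_gap": [55, 55, 55, 55], "tx": [0, 0, 0, 0], "ty": [0, 0, 0, 0], "tz": [0, 0, 0, 0], "rx": [0, 0, 0, 0], "ry": [0, 0, 0, 0], "rz": [0, 0, 0, 0]}' | python3 inch.py
python3 - <<'E'
from h import *
im=[ctrl.snapshot(n) for n in("side","scene")]
a=im[0][270:350,260:360,::-1];b=im[1][90:170,225:325,::-1]
cv2.imwrite("pics/press.png",cv2.resize(np.hstack([a,b]),None,fx=4,fy=4,interpolation=cv2.INTER_CUBIC))
E
```

```text
t: 4.08
tool_pos: [471.6, 255.2, 79.8]
tcp_rot: [[-0.964, 0.268, 0.003], [0.268, 0.964, -0.0], [-0.003, 0.001, -1.0]]
contact_force: [-8.5, -8.6, 28.2]
gripper_width: 37.4
grip_force: 62.6
t: 4.58
tool_pos: [471.0, 255.5, 77.0]
tcp_rot: [[-0.964, 0.267, -0.001], [0.267, 0.964, 0.0], [0.001, -0.0, -1.0]]
contact_force: [-0.0, -0.1, 0.5]
gripper_width: 55.4
grip_force: 0.0
```

View pics/press.png

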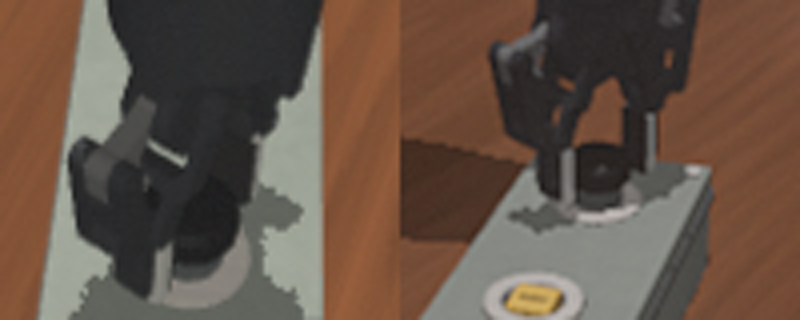

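The crop shows the head between the open fingers, with its scene position near (275,131). I'll compare its height with the first scene picture.

Run:
```python
from h import *
S=cam("scene")
for z in(111,103,92,84,80):print(z,proj(S,(470.8,255.3,z)).round(1))
a=cv2.imread("pics/scene0.png",0);b=cv2.cvtColor(ctrl.snapshot("scene"),cv2.COLOR_RGB2GRAY)
print(a[116:150,274]);print(b[116:150,274]);print(a[116:150,278]);print(b[116:150,278])
```

```text
111 [274.4 123.4]
103 [274.4 126.6]
92 [274.5 130.8]
84 [274.5 133.9]
80 [274.5 135.4]
[ 85  84  83  86  88  81  59  42  45  44  45  45  55  66  52  41  38  40
  38  94 130 121  93  58  64  59  79 149 177 142 110 137 136 136]
[ 88  85  85  85  88  87  84  86  83  61  30  34  36  38  35  45  61  56
  42  39  39  37  51  66  66  60  69 146 182 145 112 139 139 138]
[ 82  84  85  85  85  89  76  44  43  45  45  47  47  45  44  37  37  38
  54  62  55  59  60  61  57  53 142 184 164 139 132 134 134 135]
[ 86  87  87  88  88  88  89  88  90  78  44  35  37  37  37  39  44  44
  40  39  37  44  60  61  56  54 144 187 169 141 136 137 136 137]
```

The head's edge moved down 3 px, which is about 8 mm, so it has latched. Now I'll grip and twist it.

Converted, -5 mm is -0.0083.

```bash
echo '{"finger_gap": [30, 30, 30, 30, 30], "tx": [0, 0, 0, 0, 0], "ty": [0, 0, 0, 0, 0], "tz": [-0.0083, 0, 0, 0, 0], "rx": [0, 0, 0, 0, 0], "ry": [0, 0, 0, 0, 0], "rz": [0, 0, 0, 0, 0]}' | python3 inch.py 70;  echo '{"finger_gap": [30, 30, 30, 30, 30, 30, 30], "tx": [0, 0, 0, 0, 0, 0, 0], "ty": [0, 0, 0, 0, 0, 0, 0], "tz": [0, 0, 0, 0, 0, 0, 0], "rx": [0, 0, 0, 0, 0, 0, 0], "ry": [0, 0, 0, 0, 0, 0, 0], "rz": [0.2, 0.2, 0.2, 0.2, 0.2, 0.1556, 0]}' | python3 inch.py; python3 -c "
from h import *
print(ctrl.state()['wrist_torque'])"
```

```text
t: 5.35
tool_pos: [470.8, 255.1, 82.2]
tcp_rot: [[-0.964, 0.268, -0.0], [0.268, 0.964, -0.001], [0.0, -0.001, -1.0]]
contact_force: [-1.8, -3.6, -0.3]
gripper_width: 36.8
grip_force: 71.1
t: 6.22
tool_pos: [471.1, 255.3, 82.8]
tcp_rot: [[-0.382, 0.924, 0.001], [0.924, 0.382, -0.0], [-0.0, 0.0, -1.0]]
contact_force: [-3.1, -3.2, 4.6]
gripper_width: 37.0
grip_force: 71.6
[-0.79835037  0.58193776  0.00721669]
```

The upward force is now 4.6 N, so the catch is free. I'll lift with the head and let go.

Converted, -4 mm is -0.0067.

```bash
echo '{"finger_gap": [30, 30, 60, 60, 60, 60], "tx": [0, 0, 0, 0, 0, 0], "ty": [0, 0, 0, 0, 0, 0], "tz": [-0.0067, -0.0067, 0, 0, 0, 0], "rx": [0, 0, 0, 0, 0, 0], "ry": [0, 0, 0, 0, 0, 0], "rz": [0, 0, 0, 0, 0, 0]}' | python3 inch.py
python3 - <<'E'
from h import *
b=cv2.cvtColor(ctrl.snapshot("scene"),cv2.COLOR_RGB2GRAY)
print(b[116:150,274]);print(b[116:150,278]); s=ctrl.state();print(s['qpos'],s['tool_pos'])
S,D=cam("scene"),cam("side")
E
```

```text
t: 6.98
tool_pos: [471.2, 255.5, 90.3]
tcp_rot: [[-0.383, 0.924, 0.0], [0.924, 0.383, 0.0], [0.0, 0.0, -1.0]]
contact_force: [0.2, 0.3, 0.0]
gripper_width: 59.8
grip_force: 0.0
[ 85  84  83  87  91  80  52  32  35  37  37  36  55  70  55  41  39  39
  38  96 131 122  95  58  64  61  66 144 182 144 113 141 139 138]
[ 84  85  86  88  87  91  77  38  35  36  38  39  42  47  42  40  38  36
  48  63  59  60  61  61  56  55 144 187 169 140 136 136 136 136]
[ 1.94891101e+01  1.80881875e+01 -1.56008143e+01  5.62992187e+01
  7.60278771e-03  8.70023505e+01] [471.17967664 255.47516201  90.30701044]
```

The button is up again, matching the original profile. Now on to the key block.

Converted, -55 mm is -0.0917, -51 mm is -0.085.

```bash
echo '{"finger_gap": [85, 85, 85, 85, 85, 85, 85, 85, 85, 85], "tx": [0, 0, -0.085, -0.085, -0.085, -0.085, -0.085, -0.085, -0.085, -0.085], "ty": [0, 0, -0.02, -0.02, -0.02, -0.02, -0.02, -0.02, -0.02, -0.02], "tz": [-0.0917, -0.0917, 0, 0, 0, 0, 0, 0, 0, 0], "rx": [0, 0, 0, 0, 0, 0, 0, 0, 0, 0], "ry": [0, 0, 0, 0, 0, 0, 0, 0, 0, 0], "rz": [0, 0, 0, 0, 0, 0, 0, 0, 0, 0]}' | python3 inch.py 40; echo '{"finger_gap": [85, 85, 85], "tx": [0, 0, 0], "ty": [0, 0, 0], "tz": [0, 0, 0], "rx": [0, 0, 0], "ry": [0, 0, 0], "rz": [0.2111, 0, 0]}' | python3 inch.py
python3 - <<'E'
from h import *
s=ctrl.state();print(s['t'],s['tool_pos'],s['qpos'],s['contact_force'])
im=ctrl.snapshot("wrist");cv2.imwrite("pics/w2.png",im[:,:,::-1])
np.save("w2.npy",np.r_[s['tool_pos'],np.ravel(s['tcp_rot'])])
C=cam("wrist",s)
a=proj(C,(531.7,-130,66));print(a)
x0,y0=int(a[0]-80),int(max(0,a[1]-90));print(x0,y0)
cv2.imwrite("pics/w2c.png",cv2.resize(im[y0:y0+150,x0:x0+160,::-1],None,fx=4,fy=4,interpolation=cv2.INTER_CUBIC))
E
```

```text
t: 8.28
tool_pos: [538.5, -160.1, 200.4]
tcp_rot: [[-0.382, 0.924, 0.0], [0.924, 0.382, -0.0], [-0.0, 0.0, -1.0]]
contact_force: [0.9, 0.5, -0.2]
gripper_width: 84.8
grip_force: 0.0
t: 8.65
tool_pos: [538.4, -157.8, 200.4]
tcp_rot: [[-0.228, 0.974, 0.0], [0.974, 0.228, 0.0], [-0.0, 0.0, -1.0]]
contact_force: [0.2, -0.8, 0.6]
gripper_width: 84.8
grip_force: 0.0
8.65 [ 538.35767366 -157.82449845  200.37390883] [-2.49105293e+01  1.64807631e+01 -9.55390037e-01  7.25590560e+01
  3.11890149e-03  5.18814734e+01] [ 0.21052674 -0.78683718  0.58650192]
[279.85366748 165.16649191]
199 75
```

View pics/w2c.png

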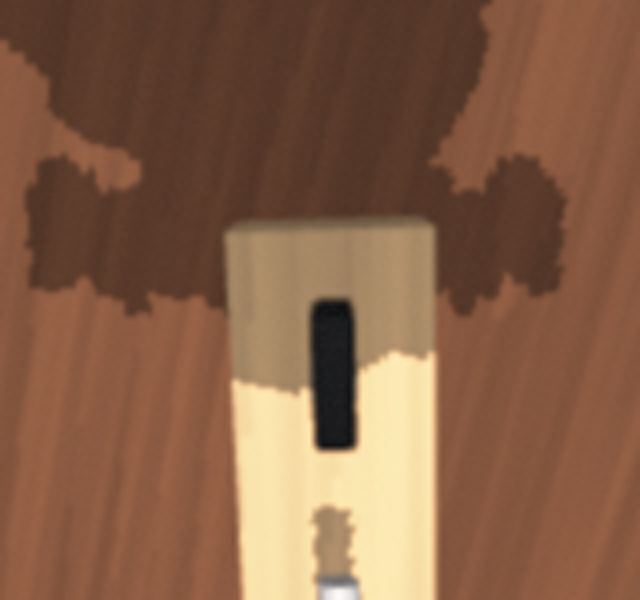

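The crop shows the flat key's black head over cols 312–355 and rows 298–448. It has a slight tilt, from (331,300) to (336,448). The block's top corners are at about (227,236) and (434,226), and the T-bar lies below, out of the way.

Run:
```python
from h import *
np.set_printoptions(precision=1,suppress=True)
from scipy.optimize import least_squares
a=np.load("w2.npy");C=cam("wrist",dict(tool_pos=a[:3],tcp_rot=a[3:].reshape(3,3)))
def outline(p):
    x,y,t=p;r=np.radians(t);ex=np.array([-np.sin(r),np.cos(r),0]);ey=np.array([np.cos(r),np.sin(r),0])
    q=np.array([(proj(C,np.array([x,y,0])+ex*u+ey*v+[0,0,z])-[199,75])*4 for u in(-15,15) for v in(-5,5) for z in(53,87)])
    return q
def f(p):
    q=outline(p);up=q[q[:,1].argsort()]
    return np.r_[q[:,0].min()-311.5,q[:,0].max()-356,q[:,1].min()-298,q[:,1].max()-449]
for t in(11,12,13,14,15):
    r=least_squares(lambda p:f([*p,t]),(531.7,-130));print(t,r.x,r.fun)
P=lambda u,v,z:onz(C,199+u/4,75+v/4,z)
A=[P(227,236,45),P(434,226,45),P(437,590,45),P(243,590,45)]
for q in A:print(q)
for i,j in((0,1),(2,1),(3,0)):
    d=A[j]-A[i];print(np.linalg.norm(d),np.degrees(np.arctan2(d[1],d[0])))
print(P(331,300,53),P(336,448,87))
```

```text
11 [ 534.  -130.9] [-4.3  4.1 -4.6  4.4]
12 [ 534.1 -130.9] [-3.   2.9 -4.2  4.1]
13 [ 534.1 -130.9] [-1.8  1.7 -3.8  3.7]
14 [ 534.2 -130.9] [-1.9  2.  -4.   3.9]
15 [ 534.3 -130.9] [-3.1  3.3 -4.4  4.2]
[ 503.2 -109.6   45. ]
[550.8 -96.   45. ]
[ 575.2 -185.2   45. ]
[ 525.9 -196.8   45. ]
49.46708573214062 15.943049168602494
92.49776340687735 105.28997102984287
90.1332976950166 104.57013416430003
[ 530.7 -117.7   53. ] [ 537.9 -144.4   87. ]
```

Key at about (534.4,-131.2), yaw 15°. I'll go down and grip it.

Converted, 40 mm is 0.0667, 36 mm is 0.06, -1.8 degrees is -0.04.

```bash
echo '{"finger_gap": [85, 85, 85, 85, 85, 85, 85, 85], "tx": [0, 0.0223, 0.0223, 0, 0, 0, 0, 0], "ty": [0, 0.0025, 0.0025, 0, 0, 0, 0, 0], "tz": [0, 0.0333, 0.05, 0.0667, 0.06, 0.0333, 0, 0], "rx": [0, 0, 0, 0, 0, 0, 0, 0], "ry": [0, 0, 0, 0, 0, 0, 0, 0], "rz": [-0.04, 0, 0, 0, 0, 0, 0, 0]}' | python3 inch.py
python3 - <<'E'
from h import *
im=ctrl.snapshot("wrist");cv2.imwrite("pics/w3.png",im[:,:,::-1])
E
```

```text
t: 9.7
tool_pos: [535.0, -131.6, 55.3]
tcp_rot: [[-0.256, 0.967, 0.001], [0.967, 0.256, -0.0], [-0.001, 0.001, -1.0]]
contact_force: [0.1, 0.6, -0.1]
gripper_width: 85.5
grip_force: 0.0
```

View pics/w3.png

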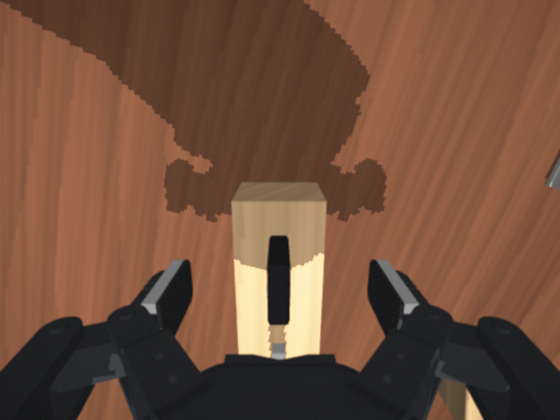

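The key stands at (279,281), centred between the fingers and square to them. I'll close and lift.

Converted, -40 mm is -0.0667, -30 mm is -0.05.

```bash
echo '{"finger_gap": [0, 0, 0, 0, 0, 0, 0, 0], "tx": [0, 0, 0, 0, 0, 0, 0, 0], "ty": [0, 0, 0, 0, 0, 0, 0, 0], "tz": [0, 0, 0, 0, 0, 0, 0, 0], "rx": [0, 0, 0, 0, 0, 0, 0, 0], "ry": [0, 0, 0, 0, 0, 0, 0, 0], "rz": [0, 0, 0, 0, 0, 0, 0, 0]}' | python3 inch.py 80; echo '{"finger_gap": [0, 0, 0, 0, 0, 0], "tx": [0, 0, 0, 0, 0, 0], "ty": [0, 0, 0, 0, 0, 0], "tz": [-0.025, -0.025, -0.05, -0.0667, 0, 0], "rx": [0, 0, 0, 0, 0, 0], "ry": [0, 0, 0, 0, 0, 0], "rz": [0, 0, 0, 0, 0, 0]}' | python3 inch.py;python3 - <<'E'
from h import *
im=ctrl.snapshot("wrist");s=ctrl.state();print(s['tool_pos'],s['qpos'])
a=im[190:350,200:360,::-1];b=ctrl.snapshot("side")[100:260,260:420,::-1]
cv2.imwrite("pics/grip.png",cv2.resize(np.hstack([a,b]),None,fx=2.5,fy=2.5,interpolation=cv2.INTER_CUBIC))
E
```

```text
t: 10.75
tool_pos: [534.6, -131.7, 54.4]
tcp_rot: [[-0.255, 0.967, 0.0], [0.967, 0.255, -0.0], [-0.0, 0.0, -1.0]]
contact_force: [0.2, -0.0, 3.9]
gripper_width: 8.9
grip_force: 77.9
t: 11.5
tool_pos: [534.3, -131.6, 154.6]
tcp_rot: [[-0.255, 0.967, 0.0], [0.967, 0.255, -0.0], [-0.0, 0.0, -1.0]]
contact_force: [-1.0, -0.7, -0.7]
gripper_width: 9.0
grip_force: 77.9
[ 534.06237697 -131.4771109   153.91019931] [-2.25715066e+01  1.67711619e+01 -7.49757557e+00  6.57794428e+01
 -2.65822942e-03  5.26432527e+01]
```

View pics/grip.png

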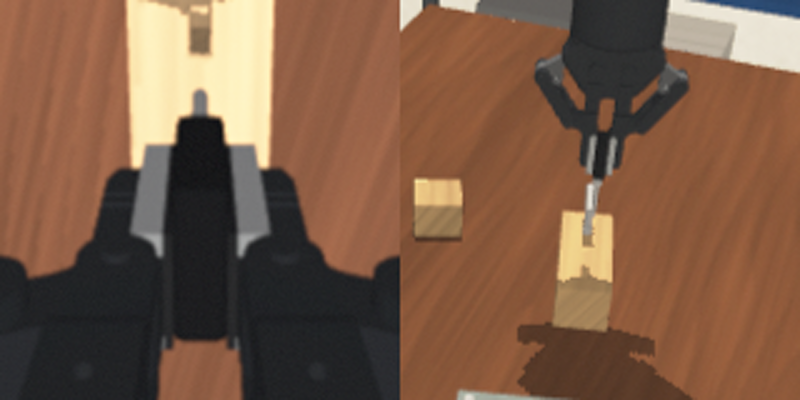

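The wrist crop shows the head at cols 175–227 and rows 115–340, with the blade above it at (200,90). The side crop shows the key hanging clear above the block. Now I'll work out the key's offset in the tool frame.

Run:
```python
from h import *
np.set_printoptions(precision=1,suppress=True)
c=ctrl.get_calibration("wrist");H=c["hand_eye"];C=(c,H[:3,:3],H[:3,3])
W=lambda u,v:(200+u/2.5,190+v/2.5)
print("head far edge",onz(C,*W(200,340),-32.6),"near bottom edge",onz(C,*W(200,115),1.4),"near top",[onz(C,*W(200,v),-32.6) for v in (145,190)])
print("blade tip near",onz(C,*W(200,89),37.4))
for x in(-1,0,1):print(x,[((proj(C,p)-[200,190])*2.5) for p in((x-15,0,-32.6),(x+15,0,-32.6),(x+15,0,1.4),(x+7,0,9.4),(x+7,0,37.4))])
s=ctrl.state();R=np.array(s['tcp_rot']);print("key origin if x=0", R@[0,0,9.4]+s['tool_pos'])
```

```text
head far edge [-12.8  -0.2 -32.6] near bottom edge [14.7 -0.2  1.4] near top [array([ 24. ,  -0.2, -32.6]), array([ 16. ,  -0.2, -32.6])]
blade tip near [ 6.6 -0.1 37.4]
-1 [array([201.1, 355.6]), array([201.3, 201.3]), array([200.8, 118.2]), array([200.7, 137.7]), array([200.5,  91.2])]
0 [array([201.1, 350.8]), array([201.4, 195.7]), array([200.8, 113.7]), array([200.7, 133.5]), array([200.5,  87.5])]
1 [array([201.1, 346. ]), array([201.4, 190.2]), array([200.9, 109.1]), array([200.7, 129.2]), array([200.5,  83.8])]
key origin if x=0 [ 534.  -131.4  144.2]
```

The key is within 0.3 mm of centre in the tool frame. Next I'll carry it over the lock.

Converted, 45.2 mm is 0.0753, 6.7 mm is 0.0112, -10 degrees is -0.2222.

```bash
echo '{"finger_gap": [0, 0, 0, 0, 0, 0, 0, 0, 0, 0], "tx": [0.075, 0.075, 0.075, 0.075, 0.075, 0.0753, 0, 0, 0, 0], "ty": [0.0112, 0.0112, 0.0112, 0.0112, 0.0112, 0.0108, 0, 0, 0, 0], "tz": [0, 0, 0, 0, 0, 0, 0, 0, 0, 0], "rx": [0, 0, 0, 0, 0, 0, 0, 0, 0, 0], "ry": [0, 0, 0, 0, 0, 0, 0, 0, 0, 0], "rz": [0, 0, 0, 0, 0, 0, -0.2222, -0.2222, -0.2222, -0.2222]}' | python3 inch.py; echo '{"finger_gap": [0, 0, 0, 0, 0, 0, 0, 0, 0], "tx": [0, 0, 0, 0, 0, 0, 0, 0, 0], "ty": [0, 0, 0, 0, 0, 0, 0, 0, 0], "tz": [0, 0, 0, 0, 0, 0, 0.0333, 0, 0], "rx": [0, 0, 0, 0, 0, 0, 0, 0, 0], "ry": [0, 0, 0, 0, 0, 0, 0, 0, 0], "rz": [-0.2222, -0.2222, -0.2222, -0.2222, -0.2222, -0.0222, 0, 0, 0]}' | python3 inch.py
python3 - <<'E'
from h import *
s=ctrl.state();print(s['tool_pos'],s['qpos'],np.degrees(np.arctan2(s['tcp_rot'][1][1],s['tcp_rot'][0][1])))
np.save("w4.npy",np.r_[s['tool_pos'],np.ravel(s['tcp_rot'])])
im=ctrl.snapshot("wrist");cv2.imwrite("pics/w4.png",im[:,:,::-1])
cv2.imwrite("pics/w4c.png",cv2.resize(im[160:260,215:345,::-1],None,fx=6,fy=6,interpolation=cv2.INTER_CUBIC))
E
```

```text
t: 12.85
tool_pos: [503.7, 139.9, 153.3]
tcp_rot: [[-0.82, 0.572, -0.002], [0.572, 0.82, -0.0], [0.001, -0.001, -1.0]]
contact_force: [0.9, -0.4, -1.1]
gripper_width: 8.9
grip_force: 77.8
t: 13.98
tool_pos: [504.3, 139.8, 134.5]
tcp_rot: [[-0.963, -0.27, -0.0], [-0.27, 0.963, -0.0], [0.0, 0.0, -1.0]]
contact_force: [0.6, 0.6, 0.0]
gripper_width: 9.0
grip_force: 77.9
[504.26889527 139.81685441 134.53441465] [ 6.30474458e+00  1.49870008e+01 -1.30482475e+01  6.19762325e+01
 -1.14358897e-03 -9.38692663e+00] 105.69167125401844
```

View pics/w4c.png

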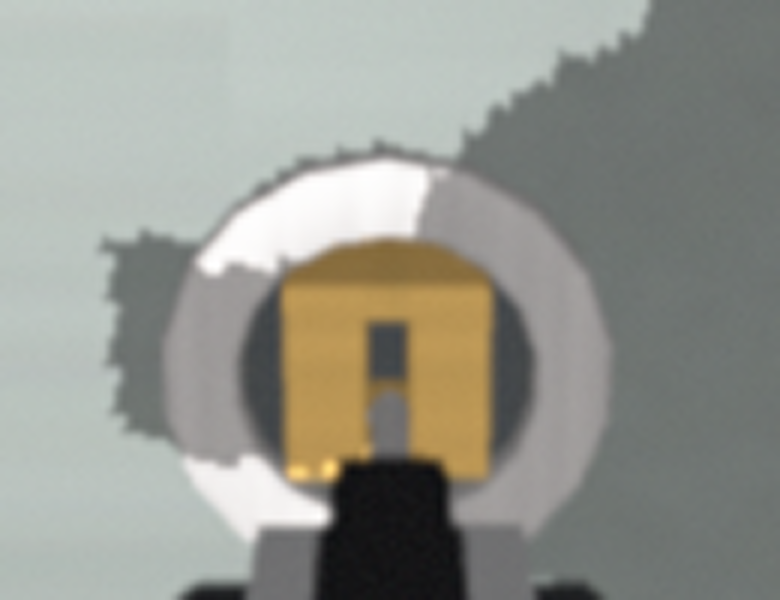

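The slot's cols 367–409 line up with the blade at 370–409 and are parallel to it. The barrel spans cols 283–492 and rows 287–480, and the slot's upper end is at row 320. Next, the offset along tool x.

Run:
```python
from h import *
np.set_printoptions(precision=1,suppress=True)
c=ctrl.get_calibration("wrist");H=c["hand_eye"];C=(c,H[:3,:3],H[:3,3])
W=lambda u,v:(215+u/6,160+v/6)
z=57.5
for n,p in dict(btop=(388,287),bbot=(388,480),slottop=(388,320),slotL=(367,340),slotR=(409,340),ringtop=(388,158),ringL=(165,370),ringR=(610,370)).items():print(n,onz(C,*W(*p),z)[:2])
print("blade tip",onz(C,*W(389,388),37.4)[:2],onz(C,*W(370,400),37.4)[:2],onz(C,*W(409,400),37.4)[:2])
```

```text
btop [12.7 -0.2]
bbot [-11.4  -0.2]
slottop [ 8.7 -0.2]
slotL [ 6.2 -2.6]
slotR [6.2 2.2]
ringtop [27.9 -0.2]
ringL [  2.5 -26.2]
ringR [ 2.5 25.7]
blade tip [ 7.9 -0.1] [ 6.6 -2.1] [6.6 2. ]
```

Converted, 10 mm is 0.0167, 6 mm is 0.01.

```bash
echo '{"finger_gap": [0, 0, 0, 0, 0, 0, 0, 0], "tx": [0.0012, 0, 0, 0, 0, 0, 0, 0], "ty": [-0.0003, 0, 0, 0, 0, 0, 0, 0], "tz": [0.0167, 0.01, 0.005, 0.0033, 0.0033, 0.0033, 0, 0], "rx": [0, 0, 0, 0, 0, 0, 0, 0], "ry": [0, 0, 0, 0, 0, 0, 0, 0], "rz": [0, 0, 0, 0, 0, 0, 0, 0]}' | python3 inch.py 100
```

```text
t: 15.02
tool_pos: [503.7, 139.4, 109.3]
tcp_rot: [[-0.962, -0.272, 0.0], [-0.272, 0.962, 0.0], [-0.0, -0.0, -1.0]]
contact_force: [1.6, 0.2, -0.9]
gripper_width: 8.4
grip_force: 99.9
```

The tip is 5 mm into the slot with no contact force. I'll push on past the pins.

Converted, 2 mm is 0.0033.

```bash
echo '{"finger_gap": [0, 0, 0, 0, 0, 0, 0], "tx": [0, 0, 0, 0, 0, 0, 0], "ty": [0, 0, 0, 0, 0, 0, 0], "tz": [0.0033, 0.0033, 0.0033, 0.0033, 0.0033, 0, 0], "rx": [0, 0, 0, 0, 0, 0, 0], "ry": [0, 0, 0, 0, 0, 0, 0], "rz": [0, 0, 0, 0, 0, 0, 0]}' | python3 inch.py 110;echo '{"finger_gap": [0, 0, 0, 0, 0], "tx": [0, 0, 0, 0, 0], "ty": [0, 0, 0, 0, 0], "tz": [0.0033, 0.0033, 0.0033, 0.0033, 0], "rx": [0, 0, 0, 0, 0], "ry": [0, 0, 0, 0, 0], "rz": [0, 0, 0, 0, 0]}' | python3 inch.py
```

```text
t: 15.9
tool_pos: [503.6, 139.5, 99.1]
tcp_rot: [[-0.962, -0.272, -0.0], [-0.272, 0.962, -0.0], [0.0, 0.0, -1.0]]
contact_force: [0.9, 0.5, -2.7]
gripper_width: 8.0
grip_force: 107.3
t: 16.52
tool_pos: [503.9, 139.7, 91.2]
tcp_rot: [[-0.962, -0.272, 0.001], [-0.272, 0.962, 0.0], [-0.001, 0.0, -1.0]]
contact_force: [3.5, 2.3, -0.8]
gripper_width: 8.5
grip_force: 107.3
```

Converted, 2 mm is 0.0033, 1 mm is 0.0017.

```bash
echo '{"finger_gap": [0, 0, 0, 0, 0], "tx": [0, 0, 0, 0, 0], "ty": [0, 0, 0, 0, 0], "tz": [0.0033, 0.0033, 0.0017, 0, 0], "rx": [0, 0, 0, 0, 0], "ry": [0, 0, 0, 0, 0], "rz": [0, 0, 0, 0, 0]}' | python3 inch.py;echo '{"finger_gap": [0, 0, 0, 0], "tx": [0, 0, 0, 0], "ty": [0, 0, 0, 0], "tz": [0.0017, 0.0017, 0, 0], "rx": [0, 0, 0, 0], "ry": [0, 0, 0, 0], "rz": [0, 0, 0, 0]}' | python3 inch.py
```

```text
t: 17.15
tool_pos: [504.0, 139.4, 86.6]
tcp_rot: [[-0.962, -0.272, 0.001], [-0.272, 0.962, -0.0], [-0.001, -0.0, -1.0]]
contact_force: [4.2, 1.2, 5.5]
gripper_width: 8.5
grip_force: 108.4
t: 17.65
tool_pos: [504.2, 139.4, 86.2]
tcp_rot: [[-0.962, -0.272, 0.003], [-0.272, 0.962, 0.0], [-0.003, -0.001, -1.0]]
contact_force: [-2.2, 0.3, 23.4]
gripper_width: 8.4
grip_force: 111.7
```

The stop came at TCP z 86.2, against an expected 86.4 for a seated shoulder, with 23 N, so the key is home. I'll ease the push and turn clockwise.

Converted, -1 mm is -0.0017, 9 degrees is 0.2.

```bash
echo '{"finger_gap": [0, 0, 0, 0, 0, 0], "tx": [0, 0, 0, 0, 0, 0], "ty": [0, 0, 0, 0, 0, 0], "tz": [-0.0017, 0, 0, 0, 0, 0], "rx": [0, 0, 0, 0, 0, 0], "ry": [0, 0, 0, 0, 0, 0], "rz": [0.1778, 0.2, 0.2, 0.2, 0.2, 0]}' | python3 inch.py; python3 -c "
from h import *
print(ctrl.state()['wrist_torque'])"
```

```text
t: 18.4
tool_pos: [504.1, 139.1, 86.3]
tcp_rot: [[-0.88, 0.475, 0.002], [0.475, 0.88, -0.001], [-0.002, 0.0, -1.0]]
contact_force: [0.7, -2.5, 15.0]
gripper_width: 8.4
grip_force: 109.8
[-0.14758114 -0.30107609  0.01006379]
```

Converted, 9 degrees is 0.2.

```bash
echo '{"finger_gap": [0, 0, 0, 0, 0, 0, 0, 0], "tx": [0, 0, 0, 0, 0, 0, 0, 0], "ty": [0, 0, 0, 0, 0, 0, 0, 0], "tz": [0, 0, 0, 0, 0, 0, 0, 0], "rx": [0, 0, 0, 0, 0, 0, 0, 0], "ry": [0, 0, 0, 0, 0, 0, 0, 0], "rz": [0.2, 0.2, 0.2, 0.2, 0.2, 0.0889, 0, 0]}' | python3 inch.py; python3 -c "
from h import *
s=ctrl.state();print(s['wrist_torque'],np.degrees(np.arctan2(s['tcp_rot'][1][1],s['tcp_rot'][0][1])),s['tau'][5])"
echo '{"finger_gap": [0, 0], "tx": [0, 0], "ty": [0, 0], "tz": [0, 0], "rx": [0, 0], "ry": [0, 0], "rz": [0.0444, 0]}' | python3 inch.py;python3 -c "
from h import *
s=ctrl.state();print(s['wrist_torque'],np.degrees(np.arctan2(s['tcp_rot'][1][1],s['tcp_rot'][0][1])),s['tau'][5])"
```

```text
t: 19.4
tool_pos: [503.9, 139.0, 86.4]
tcp_rot: [[-0.221, 0.975, 0.001], [0.975, 0.221, -0.001], [-0.001, 0.001, -1.0]]
contact_force: [-0.5, -1.7, 14.1]
gripper_width: 8.4
grip_force: 109.9
[-0.35311913  0.04284683  0.13407888] 12.774792439606104 0.1263524265959859
t: 19.65
tool_pos: [503.9, 139.0, 86.4]
tcp_rot: [[-0.186, 0.982, 0.001], [0.982, 0.186, -0.001], [-0.001, 0.001, -1.0]]
contact_force: [0.2, -2.0, 14.7]
gripper_width: 8.5
grip_force: 109.9
[-0.37668694  0.05114814  0.05368191] 10.747238724991263 0.3319047577679157
```

Careful with the scale: shifts go in shares of 60 cm and turns go in shares of 45 degrees. That gives: 2 degrees is 0.0444.

```bash
for i in 1; do echo '{"finger_gap": [0, 0, 0], "tx": [0, 0, 0], "ty": [0, 0, 0], "tz": [0, 0, 0], "rx": [0, 0, 0], "ry": [0, 0, 0], "rz": [0.0444, 0, 0]}' | python3 inch.py; done | tail -0;python3 -c "
from h import *
s=ctrl.state();print(s['wrist_torque'],np.degrees(np.arctan2(s['tcp_rot'][1][1],s['tcp_rot'][0][1])),s['tau'][5])"
echo '{"finger_gap": [0, 0, 0], "tx": [0, 0, 0], "ty": [0, 0, 0], "tz": [0, 0, 0], "rx": [0, 0, 0], "ry": [0, 0, 0], "rz": [0.0444, 0, 0]}' | python3 inch.py;python3 -c "
from h import *
s=ctrl.state();print(s['wrist_torque'],np.degrees(np.arctan2(s['tcp_rot'][1][1],s['tcp_rot'][0][1])),s['tau'][5])"
```

```text
[-0.35936119  0.02238131  0.08984361] 8.776237073744499 0.12603920884430408
t: 20.4
tool_pos: [503.8, 139.0, 86.3]
tcp_rot: [[-0.118, 0.993, 0.001], [0.993, 0.118, -0.001], [-0.001, 0.001, -1.0]]
contact_force: [-0.9, -1.1, 14.3]
gripper_width: 8.7
grip_force: 110.0
[-0.32346351  0.06888236  0.11864713] 6.776701175836299 0.13422120362520218Exception ignored on flushing sys.stdout:
BrokenPipeError: [Errno 32] Broken pipe
```

Converted, 2 degrees is 0.0444.

```bash
echo '{"finger_gap": [0, 0, 0], "tx": [0, 0, 0], "ty": [0, 0, 0], "tz": [0, 0, 0], "rx": [0, 0, 0], "ry": [0, 0, 0], "rz": [0.0444, 0, 0]}' | python3 inch.py >/dev/null;python3 -c "
from h import *
s=ctrl.state();print(s['wrist_torque'],np.degrees(np.arctan2(s['tcp_rot'][1][1],s['tcp_rot'][0][1])),s['tau'][5])"
echo '{"finger_gap": [0, 0, 0], "tx": [0, 0, 0], "ty": [0, 0, 0], "tz": [0, 0, 0], "rx": [0, 0, 0], "ry": [0, 0, 0], "rz": [0.0444, 0, 0]}' | python3 inch.py;python3 - <<'E'
from h import *
s=ctrl.state();print(s['wrist_torque'],np.degrees(np.arctan2(s['tcp_rot'][1][1],s['tcp_rot'][0][1])),s['tau'][5])
im=ctrl.snapshot("wrist");cv2.imwrite("pics/w5.png",im[:,:,::-1])
a=cv2.resize(im[190:290,215:345,::-1],None,fx=3.5,fy=3.5,interpolation=cv2.INTER_CUBIC)
b=cv2.resize(ctrl.snapshot("scene")[120:200,220:320,::-1],(340,350),interpolation=cv2.INTER_CUBIC)
cv2.imwrite("pics/w5c.png",np.hstack([a,b]))
E
```

```text
[-0.32367283  0.04361833  0.29724239] 4.789075092390666 0.2683231048285961
t: 21.15
tool_pos: [503.8, 139.0, 86.3]
tcp_rot: [[-0.049, 0.999, 0.001], [0.999, 0.049, -0.001], [-0.001, 0.001, -1.0]]
contact_force: [0.0, -1.6, 15.1]
gripper_width: 8.4
grip_force: 110.0
[-0.34927229  0.09350581  0.50130491] 2.810573042119177 0.5095056630671024
```

View pics/w5c.png

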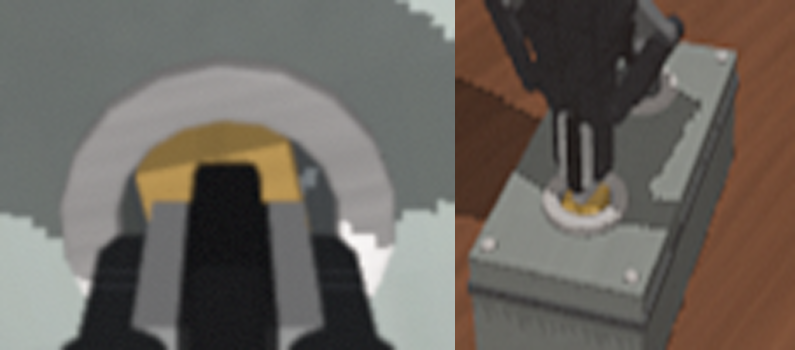

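The last picture shows the key seated. The barrel is rotated about 12° behind the gripper, which is turned 103°, so the barrel has turned about 90°. The torque rise to 0.5 N m confirms it is against its stop. Handing in.

```bash
python3 -c "
from h import *
print(ctrl.job_done())"
```

```text
the job is handed in; nothing more can be done
None
```

I pressed the stop button, which latched, and released it with a clockwise twist. I then drove the flat-headed key fully home, turned it about 90° clockwise to its stop and handed the job in at about 21 s, still gripping and holding it there.

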